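# Take the hooped pickle pot off its stand

### The arm

A 6-joint arm with a two-finger parallel gripper is mounted at the origin on the work surface. World frame = base frame: x ahead of the robot, y to its left, z up, the work surface at z = 0. Lengths are in m, angles in degrees, forces in N, time in s.
With the tool pointing down it reaches from about 0.35 to 0.875 m from the base axis. Payload 4.2 kg.
Tool frame: the origin (TCP) lies on the centre line of the jaws, within the pads' length; the fingertips stand 11 mm ahead of it and the grasp point (between the pads) lies 8 mm behind it; y points along the fingers, z is the direction in which the jaws open and shut, and the axes are right-handed (so a half turn about y gives the same grasp; the last joint's range is limited). The gripper opens to 87 mm and grips with 3 to 60 N. Pads are 19 mm wide; open, the fingers measure 117 mm over their backs; the gripper's body (75 mm by 190 mm) begins 51 mm behind the grasp point.
Start: joints at [88.614, 22.042, 0.453, 0, -68.411, -14.817], TCP at [0.174, 0.6, 0.234] pointing down, gripper open.
Joint ranges: [-179.83, 179.83], [-69.29, 118.12], [-61.27, 80.66], [-181.25, 117.63], [-171.15, -9.14], [-177.46, 177.46]. Speed limits (degrees/s): [159.86, 159.86, 180, 180, 180, 180].

### API

Orientations are given as a 3x3 rotation matrix whose columns are the frame's x, y, z axes.
In Python, from station import r, optics gives the robot as it stands. The module is installed in compiled form; this text tells all that it offers.
- The arm moves only by the tool step_arm, never from a script. Its argument "moves" is a list that holds one entry, the list of rows, each a list of 7 numbers: the turn, a rotation vector about the tool's x, y, z in rad, then the shift along the tool's x, y, z in cm, then the opening in per cent of the stroke, from 0 (shut) to 100 (fully open). A call has exactly 5 rows; each row is the pose to reach, as a shift and turn from the pose commanded when the call began, along the tool's axes at that moment; what a row does not reach only later rows make up. A row lasts 1/12 s, in which the tool goes at most 41.7 mm and 7.16 degrees, less where a joint would pass 70% of its speed; a pose out of reach is approached as far as the arm can. A call with a gripper value outside its range is refused whole. The fingers move at their own pace and stop on an object; the grip force is fixed at half the most. Time passes only in rows, so rows that repeat a pose let the fingers close, or fill a call up. It gives the time, the measured TCP pose, the force and the opening at its end, in the units of the state.
- r.sense(): the state, without advancing time (a new reading comes with each control period).
- optics.capture(name): name is "side" or "top" or "wrist"; returns a dict with "image" (480x640x3 uint8, red, green, blue), "fov_y" (degrees; the focal length in pixels is half the picture's height over the tangent of half this angle, whatever the lens; pixels are square), "cx", "cy" (the principal point, pixels), "k1" (the pictures are not rectified: a ray, as slopes to the right and down, at radius r is drawn at 1 + k1 r^2 times it, then the intrinsics apply), "cam_to_world" (4x4, takes a point from camera to world coordinates). Camera axes: x right, y down, z forward; pixel columns grow to the right and rows downward; lengths in m; the calibration is good to about 2 mm. A picture is of the moment at which its call begins. There is no depth.
- r.finish_job(): hands the job in, once; it reports no verdict.
The state is a dict: "time_s": time; "joints": joint angles; "joint_velocities": joint speeds; "effort": joint torques, N m; "tcp_pos": TCP position; "ee_rot": TCP orientation; "wrist_force": force on the tool from outside, world axes, zero at the start; "moment": the same for the moment, N m; "gripper_width": opening from 0.0 (shut) to 1.0 (fully open).
Only numpy, scipy, OpenCV 4.12 (cv2) and the standard library are available. Lean on these libraries where they do the work, as an engineer would, in place of code of your own. Each camera call takes 0.05 s, during which the arm holds its last target.

### The job

Two small steel pots stand on tripod stands on the jeweler's bench. Lift the one with the hoop handle straight up off its stand, keeping it level, and set it down gently, without dropping it, upright in the middle of the round cork rest, then let go. Leave the other pot, the one with only a knob on its lid, standing where it is.

Things in the scene. Friction and masses are not known exactly. Their poses are not given: they have to be found in the camera images.
- hoop_pot: Closed steel pot, 68 mm across (lid rim 72), lid top at 65 mm, 0.3 to 0.6 kg, loose on pot_stand. Rigid hoop handle over the lid: legs at y = +-42 mm, level bar along y with a wooden grip 12 (x) by 50 (y) by 12 mm high, centred 104 mm above the origin, 33 mm free below it. 110 mm high in all. Origin: centre of underside, z up. Its y axis lies within 1 rad of the world's.
- pot_stand: Dark steel tripod stand under hoop_pot, fixed: round foot plate 104 mm in diameter, three legs, flat round top plate 84 mm in diameter at a height of 60 mm, without a rim. Origin: centre of its underside on the bench.
- cork_rest: Plain round disc of cork, 110 mm in diameter and 12 mm thick, lying flat on the bench and fixed to it. Origin: centre of its underside on the bench; the pot goes on its upper face, 12 mm above.
- knob_pot: The other pot, to be left alone: same steel body and lid (68 mm across, lid top at 65 mm), no hoop, only a wooden knob on the lid, 84 mm high in all. Origin: centre of underside, z up. Loose on a second stand like pot_stand. The two stands and the cork rest take three places across the bench in any order, at least 140 mm apart.
Things that resemble listed ones, but are neither listed nor needed, are in the scene too. Leave any blue or pink look-alike of the hoop_pot alone.

How it is judged (in metres and radians):
On the way:
1. the hoop-handled pot has been lifted at least 10 mm clear of its stand (z of hoop_pot in the frame of pot_stand above 0.07 m), for 0.2 s.
At the end, for the whole second after the job is handed in: The hoop-handled pot stands upright (within 6 degrees) and at rest on the cork rest, its centre within 20 mm of the rest's centre, so that its whole foot is on the cork; the knob pot still stands upright within 15 mm of where it was (horizontal distance between hoop_pot and cork_rest below 0.02 m and z of hoop_pot in the frame of cork_rest between 0.008 and 0.017 m and angle between each of hoop_pot, knob_pot's own z axis and vertical below 0.1 rad and linear speed of hoop_pot below 0.02 m/s and angular speed of hoop_pot below 0.2 rad/s and distance of knob_pot from where it was at the start of the episode below 0.015 m); the robot touches nothing.
It fails at once if the hoop-handled pot is tipped more than 25 degrees (angle between hoop_pot's own z axis and vertical above 0.436 rad).
It fails at once if the hoop-handled pot is dropped: it falls out of the fingers' touch faster than 0.5 m/s (from more than about 13 mm) (linear speed of hoop_pot above 0.5 m/s and contact force between hoop_pot and the fingers below 0.05 N).
It fails at once if the knob pot is shifted more than 15 mm (distance of knob_pot from where it was at the start of the episode above 0.015 m).
It also fails if it takes over 40 s, if anything falls off the work surface, if the arm or the gripper's body presses on something with over 40 N, if the wrist force passes 120 N, or if a joint passes its speed limit or range.

## Working session

There is one attempt and no reset: what is moved stays moved. The work goes in short steps, Python scripts to look and compute and a tool call to move; the robot and the scene stay as the last step left them, time stands still between calls to the robot, and variables do not carry over. Pictures are saved under pics/ and viewed, and the job is handed in when it is done.

Besides the shell and the picture viewer there is one more tool, called after "Call:" as name(argument=value, ...), one argument or row to a line, values as JSON. step_arm: Moves the arm, as the interface text tells. Its arguments: {"type":"object","properties":{"moves":{"type":"array"}},"required":["moves"]}

```bash
mkdir -p pics; python3 - <<'E'
from station import r, optics
import cv2,pickle
s=r.sense(); print(s['time_s'],s['tcp_pos'],s['ee_rot'],s['gripper_width'],s['wrist_force'])
for n in ["side","top","wrist"]:
    c=optics.capture(n); pickle.dump(c,open(f'{n}0.pkl','wb'))
    cv2.imwrite(f'pics/{n}0.png',c['image'][:,:,::-1]); print(n,c['fov_y'],c['cx'],c['cy'],c['k1'],c['cam_to_world'].round(3).tolist() if hasattr(c['cam_to_world'],'round') else c['cam_to_world'])
E
```

```text
0.0 [0.17421194 0.59959392 0.23242971] [[-9.60234037e-01 -5.29557405e-04 -2.79195834e-01]
 [ 2.79196315e-01 -2.21499270e-03 -9.60231489e-01]
 [-1.09919040e-04 -9.99997407e-01  2.27476186e-03]] 1.0005813836909856 [-0.07272906 -0.04308037  0.2785147 ]
side 44.1513643686599 311.3097541631234 242.36349909132133 -0.09654480381468765 [[-0.955, -0.221, 0.199, 0.21], [-0.297, 0.679, -0.671, 0.683], [0.013, -0.7, -0.714, 0.795], [0.0, 0.0, 0.0, 1.0]]
top 46.96525483233599 315.5077343098564 238.05478439274316 -0.12469548666480469 [[-0.027, -0.984, 0.179, 0.26], [-1.0, 0.028, 0.003, -0.013], [-0.008, -0.178, -0.984, 0.97], [0.0, 0.0, 0.0, 1.0]]
wrist 67.68149738569191 319.1763967844443 242.48299924801915 -0.0644589535212008 [[-0.278, -0.916, -0.29, 0.254], [-0.961, 0.265, 0.083, 0.577], [0.001, 0.302, -0.953, 0.384], [0.0, 0.0, 0.0, 1.0]]
```

View pics/side0.png

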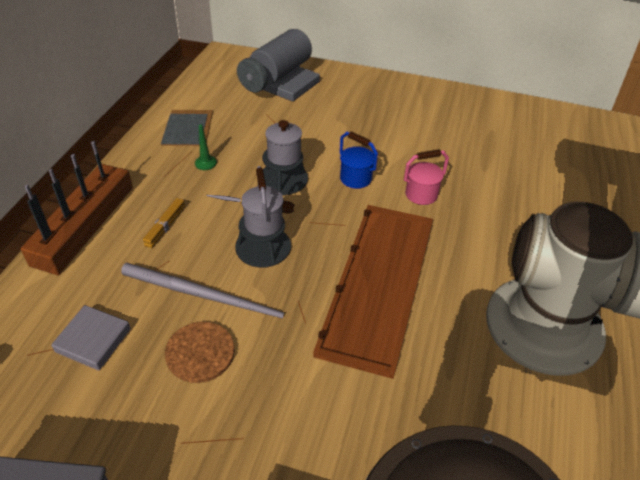

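View pics/top0.png

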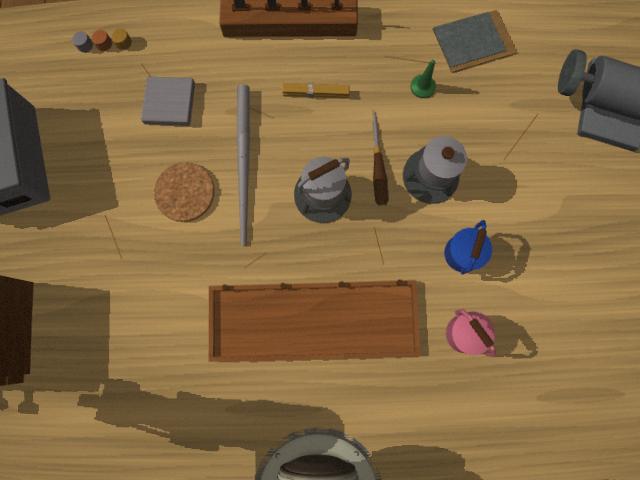

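View pics/wrist0.png

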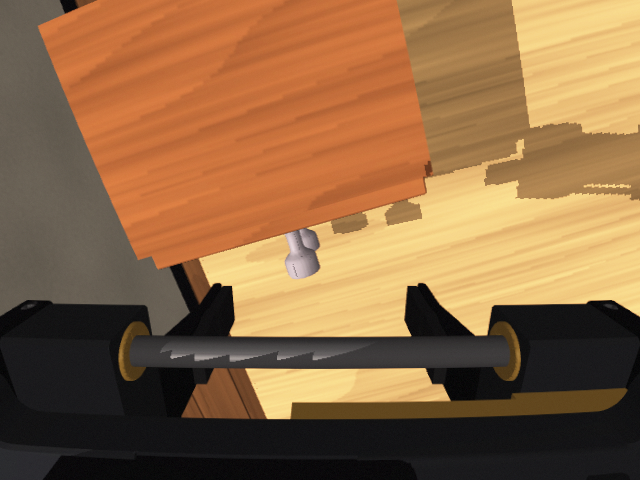

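The side view shows the hoop pot at (263,215) with its grip near (262,180), the knob pot at (284,145) and the cork at (199,350). In the top view the grip is near (324,169), the stand at (323,195), the cork at (184,192) and the knob pot at (443,157). I'll measure these next.

```bash
cat > h.py <<'E'
import numpy as np,cv2,pickle
def K(c):
    f=240/np.tan(np.radians(c['fov_y']/2)); return np.array([[f,0,c['cx']],[0,f,c['cy']],[0,0,1]])
def ray(c,uv):
    p=cv2.undistortPoints(np.array([[uv]],float),K(c),np.array([c['k1'],0,0,0,0.]),
      ).ravel()
    # cv2 distortion: xd = x(1+k1 r^2) same model
    M=np.array(c['cam_to_world']); d=M[:3,:3]@[p[0],p[1],1]; return M[:3,3],d/np.linalg.norm(d)
def onplane(c,uv,z):
    o,d=ray(c,uv); return o+d*(z-o[2])/d[2]
def tri(*cu):
    A=np.zeros((3,3));b=np.zeros(3);R=[ray(*x) for x in cu]
    for o,d in R:
        P=np.eye(3)-np.outer(d,d);A+=P;b+=P@o
    x=np.linalg.solve(A,b); return x,[np.linalg.norm((np.eye(3)-np.outer(d,d))@(x-o)) for o,d in R]
def proj(c,X):
    M=np.linalg.inv(np.array(c['cam_to_world'])); 
    return cv2.projectPoints(np.array(X,float).reshape(-1,1,3),cv2.Rodrigues(M[:3,:3])[0],M[:3,3],K(c),np.array([c['k1'],0,0,0,0.]))[0].reshape(-1,2)
def load(n): return pickle.load(open(n+'.pkl','rb'))
E
python3 - <<'E'
from h import *
a=load('side0');b=load('top0')
x=cv2.resize(a['image'][110:280,200:330],None,fx=3,fy=3,interpolation=cv2.INTER_CUBIC)
y=cv2.resize(b['image'][125:235,285:395],None,fx=3.6,fy=3.6,interpolation=cv2.INTER_CUBIC)
o=np.zeros((510,800,3),np.uint8);o[:x.shape[0],:x.shape[1]]=x;o[:y.shape[0],400:400+y.shape[1]]=y
cv2.imwrite('pics/crop0.png',o[:,:,::-1])
for n,c,box in(('side',a,(150,310,250,390)),('top',b,(145,155,225,230))):
    x0,y0,x1,y1=box;h=cv2.cvtColor(c['image'],cv2.COLOR_RGB2HSV)[y0:y1,x0:x1]
    print(n,h[(y1-y0)//2,(x1-x0)//2],h[2,2])
for u,v in((199,350),): print(onplane(a,(u,v),.012))
print(onplane(b,(184,192),.012),onplane(b,(323,195),.06),onplane(b,(324,169),.164))
E
```

```text
side [ 13 169 140] [ 17 144 158]
top [ 15 145 142] [ 19 123 168]
[0.52550389 0.22963163 0.012     ]
[0.52574718 0.22560324 0.012     ] [ 0.49965372 -0.02467862  0.06      ] [ 0.5130972  -0.02602539  0.164     ]
```

View pics/crop0.png

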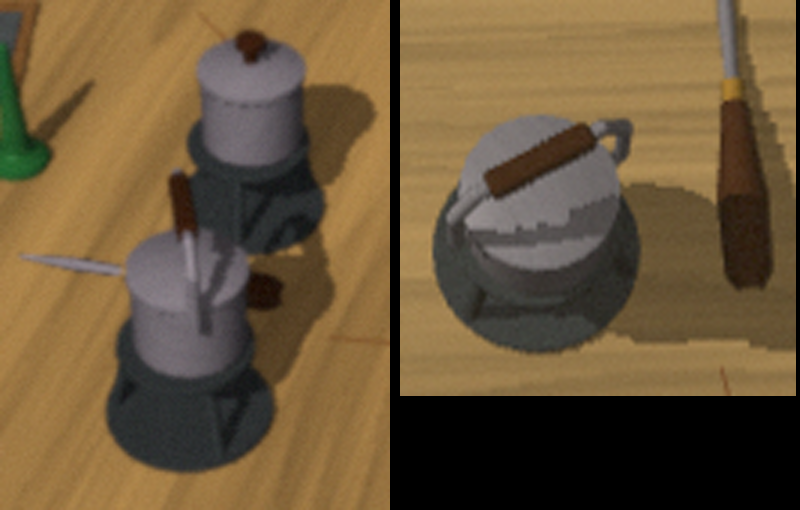

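The crop shows the hoop grip running diagonally, centred near side (261,178) and top (324,169). I'll mask the grip and the cork in both views.

```bash
cat >> h.py <<'E'
def big(m):
    n,l,s,c=cv2.connectedComponentsWithStats(m.astype(np.uint8)); i=1+np.argmax(s[1:,4]); return l==i
def grip(c,box):
    x0,y0,x1,y1=box;h=cv2.cvtColor(c['image'],cv2.COLOR_RGB2HSV)[y0:y1,x0:x1].astype(int)
    m=(h[...,1]>110)&(h[...,2]<115)&((h[...,0]<14)|(h[...,0]>170)); m=big(m)
    v,u=np.nonzero(m);P=np.c_[u+x0,v+y0].astype(float);rr=cv2.minAreaRect(P.astype(np.float32))
    bx=cv2.boxPoints(rr);cen=np.array(rr[0]);w,hh=rr[1]
    e=[(bx[i]+bx[(i+1)%4])/2 for i in range(4)]
    d=[np.linalg.norm(q-cen) for q in e];i=int(np.argmax(d))
    return len(P),cen,e[i],e[(i+2)%4],(w,hh)
def ell(c,box,f):
    x0,y0,x1,y1=box;h=cv2.cvtColor(c['image'],cv2.COLOR_RGB2HSV)[y0:y1,x0:x1].astype(int)
    m=f(h).astype(np.uint8);m=cv2.morphologyEx(m,cv2.MORPH_OPEN,np.ones((3,3)));m=big(cv2.morphologyEx(m,cv2.MORPH_CLOSE,np.ones((9,9)))).astype(np.uint8)
    k=max(cv2.findContours(m,0,1)[0],key=cv2.contourArea); q=cv2.convexHull(k).reshape(-1,2)+[x0,y0]
    return cv2.fitEllipse(k), k.reshape(-1,2)+[x0,y0]
E
python3 - <<'E'
from h import *
a=load('side0');b=load('top0')
ga=grip(a,(245,155,285,195));gb=grip(b,(295,150,350,195));print(ga,gb)
print('centre',tri((a,ga[1]),(b,gb[1])))
ea=sorted([ga[2],ga[3]],key=lambda p:p[1]);eb=sorted([gb[2],gb[3]],key=lambda p:-p[0])
E=[tri((a,p),(b,q)) for p,q in zip(ea,eb)];print(E)
d=E[1][0]-E[0][0];print('len',np.linalg.norm(d),'ang',np.degrees(np.arctan2(d[1],d[0])))
q=[onplane(b,p,.164) for p in eb];d=q[1]-q[0];print('top-plane',np.linalg.norm(d),np.degrees(np.arctan2(d[1],d[0])),(q[0]+q[1])/2)
f=lambda h:(h[...,1]>160)&(h[...,0]<15)
cs={}
for n,c,box in(('side',a,(150,310,250,390)),('top',b,(145,155,225,230))):
    e,k=ell(c,box,f)
    P=np.array([onplane(c,p,.012) for p in k+0.0])
    (cx,cy),rad=cv2.minEnclosingCircle(P[:,:2].astype(np.float32))
    M=cv2.fitEllipse(P[:,:2].astype(np.float32)*1000)
    cs[n]=np.array(e[0])+box[:2];print(n,'cork',cs[n],cx,cy,rad,M)
print(tri((a,cs['side']),(b,cs['top'])))
E
```

```text
(109, array([260.01922607, 177.09616089]), array([258.15384, 167.76924], dtype=float32), array([261.8846 , 186.42308], dtype=float32), (19.023265838623047, 7.0601806640625)) (55, array([330.5, 165. ]), array([336.9, 161.8], dtype=float32), array([324.1, 168.2], dtype=float32), (6.708203315734863, 14.310833930969238))
centre (array([ 0.51856788, -0.03665146,  0.15723583]), [np.float64(0.0026648714894465892), np.float64(0.0026648714894466526)])
[(array([ 0.52238315, -0.04587914,  0.16833536]), [np.float64(0.00018603979546855166), np.float64(0.0001860397954686149)]), (array([ 0.51459963, -0.02714976,  0.14637129]), [np.float64(0.005112039780824782), np.float64(0.005112039780824708)])]
len 0.029896370466776005 ang 112.5666966522993
top-plane 0.022035316835196314 115.91815910963541 [ 0.51917826 -0.03612536  0.164     ]
side cork [199.42261505 351.45214081] 0.5247280597686768 0.23038643598556519 0.055889107286930084 ((524.4815673828125, 230.0112762451172), (102.28535461425781, 108.26721954345703), 23.809844970703125)Traceback (most recent call last):
  File "<stdin>", line 12, in <module>
  File "h.py", line 32, in ell
    m=f(h).astype(np.uint8);m=cv2.morphologyEx(m,cv2.MORPH_OPEN,np.ones((3,3)));m=big(cv2.morphologyEx(m,cv2.MORPH_CLOSE,np.ones((9,9)))).astype(np.uint8)
                                                                                  ~~~^^^^^^^^^^^^^^^^^^^^^^^^^^^^^^^^^^^^^^^^^^^^^^^^^^^^
  File "h.py", line 21, in big
    n,l,s,c=cv2.connectedComponentsWithStats(m.astype(np.uint8)); i=1+np.argmax(s[1:,4]); return l==i
                                                                      ~~~~~~~~~^^^^^^^^^
    return _wrapfunc(a, 'argmax', axis=axis, out=out, **kwds)
    return bound(*args, **kwds)
ValueError: attempt to get argmax of an empty sequence
```

```bash
python3 - <<'E'
from h import *
b=load('top0');a=load('side0')
h=cv2.cvtColor(b['image'],cv2.COLOR_RGB2HSV)
for p in [(313,176),(318,173),(324,169),(330,166),(336,162),(341,161),(305,180),(350,150),(184,192),(170,180),(150,160),(190,205)]: print(p,h[p[1],p[0]])
h=cv2.cvtColor(a['image'],cv2.COLOR_RGB2HSV)
for p in [(260,170),(261,178),(262,185),(263,188),(255,175),(199,350),(185,340)]: print(p,h[p[1],p[0]])
E
```

```text
(313, 176) [ 14 169  65]
(318, 173) [ 15 180  68]
(324, 169) [ 14 169  68]
(330, 166) [ 13 163  69]
(336, 162) [ 13 157  70]
(341, 161) [ 9 19 94]
(305, 180) [  9  17 107]
(350, 150) [ 19 126 154]
(184, 192) [ 14 144 136]
(170, 180) [ 14 144 163]
(150, 160) [ 18 127 163]
(190, 205) [ 15 144 133]
(260, 170) [ 13 199  50]
(261, 178) [  8 172  49]
(262, 185) [ 10 196  61]
(263, 188) [150  18  98]
(255, 175) [ 17 150 136]
(199, 350) [ 12 168 137]
(185, 340) [ 12 173 121]
```

```bash
sed -i 's/m=(h\[...,1\]>110)&(h\[...,2\]<115).*; m=big/m=(h[...,1]>80)\&(h[...,2]<100); m=big/' h.py
python3 - <<'E'
from h import *
a=load('side0');b=load('top0')
ga=grip(a,(245,155,285,195));gb=grip(b,(295,150,350,195));print(ga,gb)
print('centre',tri((a,ga[1]),(b,gb[1])))
ea=sorted([ga[2],ga[3]],key=lambda p:p[1]);eb=sorted([gb[2],gb[3]],key=lambda p:-p[0])
E=[tri((a,p),(b,q)) for p,q in zip(ea,eb)];print(E)
d=E[1][0]-E[0][0];print('len',np.linalg.norm(d),'ang',np.degrees(np.arctan2(d[1],d[0])))
q=[onplane(b,p,.164) for p in eb];d=q[1]-q[0];print('top-plane',np.linalg.norm(d),np.degrees(np.arctan2(d[1],d[0])),(q[0]+q[1])/2)
fs={'side':lambda h:(h[...,1]>160)&(h[...,0]<15),'top':lambda h:(h[...,1]>136)&(h[...,0]<16)}
cs={}
for n,c,box in(('side',a,(150,310,250,390)),('top',b,(145,155,225,230))):
    e,k=ell(c,box,fs[n])
    P=np.array([onplane(c,p,.012) for p in k+0.0])
    M=cv2.fitEllipse(P[:,:2].astype(np.float32)*1000)
    cs[n]=np.array(e[0])+box[:2];print(n,'cork',cs[n],M)
print(tri((a,cs['side']),(b,cs['top'])))
# stands foot plate outline, dark teal
for n,c,box in(('side',a,(225,200,305,275)),('top',b,(285,165,360,230))):
    e,k=ell(c,box,lambda h:(h[...,0]>60)&(h[...,2]<85))
    print(n,'stand',np.array(e[0])+box[:2],e[1])
E
```

```text
(141, array([260.27697754, 177.21539307]), array([259.01544, 167.12308], dtype=float32), array([261.5385 , 187.30771], dtype=float32), (20.341697692871094, 7.6901535987854)) (246, array([323.64910889, 168.91973877]), array([338.02066, 161.18121], dtype=float32), array([309.27756, 176.65826], dtype=float32), (7.788783073425293, 32.64516067504883))
centre (array([ 0.51156526, -0.02556769,  0.16658568]), [np.float64(0.0008327962706051709), np.float64(0.000832796270604867)])
[(array([ 0.52233554, -0.04770265,  0.16871406]), [np.float64(0.001009800915176558), np.float64(0.001009800915176656)]), (array([ 0.50073082, -0.00343898,  0.16514459]), [np.float64(0.0005473328939632531), np.float64(0.0005473328939632744)])]
len 0.049383979089557155 ang 116.01661888270613
top-plane 0.05016715983755888 117.66792006025719 [ 0.51328637 -0.02556311  0.164     ]
side cork [199.42261505 351.45214081] ((524.4815673828125, 230.0112762451172), (102.28535461425781, 108.26721954345703), 23.809844970703125)
top cork [183.37500763 191.36658096] ((527.571533203125, 227.0424346923828), (105.9106674194336, 106.4570
[... 287 characters left out ...]
dule>
  File "h.py", line 32, in ell
    m=f(h).astype(np.uint8);m=cv2.morphologyEx(m,cv2.MORPH_OPEN,np.ones((3,3)));m=big(cv2.morphologyEx(m,cv2.MORPH_CLOSE,np.ones((9,9)))).astype(np.uint8)
                                                                                  ~~~^^^^^^^^^^^^^^^^^^^^^^^^^^^^^^^^^^^^^^^^^^^^^^^^^^^^
  File "h.py", line 21, in big
    n,l,s,c=cv2.connectedComponentsWithStats(m.astype(np.uint8)); i=1+np.argmax(s[1:,4]); return l==i
                                                                      ~~~~~~~~~^^^^^^^^^
    return _wrapfunc(a, 'argmax', axis=axis, out=out, **kwds)
    return bound(*args, **kwds)
ValueError: attempt to get argmax of an empty sequence
```

Grip measured at (0.512, -0.0255, 0.166), length 49 mm (50 expected), direction about 117°. Cork at about (0.526, 0.2285), with the triangulated height low by about 6 mm. That agrees with the text. Next I raise the arm, turn it and go over.

Call:
step_arm(
  moves=[
    [[0,0,0,0,-4,0,100],[0,0,0,0,-8,0,100],[0,0.12,0,0,-10,0,100],[0,0.24,0,0,-10,0,100],[0,0.36,0,0,-10,0,100]],
  ],
)

```text
time_s: 0.57
tcp_pos: [0.1744, 0.6007, 0.3355]
ee_rot: [[-0.797, -0.0, -0.604], [0.604, 0.004, -0.797], [0.002, -1.0, -0.003]]
wrist_force: [-0.6, 0.3, -1.0]
gripper_width: 0.998
```

```bash
cat >> h.py <<'E'
from scipy.spatial.transform import Rotation as Ro
def plan(pos,yaw):
    from station import r
    s=r.sense();R=np.array(s['ee_rot']);p=np.array(s['tcp_pos'])
    y=np.radians(yaw);z=np.array([np.cos(y),np.sin(y),0]);yy=np.array([0,0,-1.]);T=np.c_[np.cross(yy,z),yy,z]
    print('t',s['time_s'],'tcp',p.round(4),'yaw',np.degrees(np.arctan2(R[1,2],R[0,2])).round(2),'tilt y',R[:,1].round(3),'w',round(float(s['gripper_width']),3),'F',np.round(s['wrist_force'],2),'j',np.round(s['joints'],1))
    print('rot',Ro.from_matrix(R.T@T).as_rotvec().round(4),'shift cm',(R.T@(np.array(pos)-p)*100).round(3))
E
python3 -c "
from h import *
plan((.512,-.0255,.30),-153)"
```

```text
t 0.5667 tcp [0.1744 0.6007 0.3355] yaw -127.17 tilt y [-0.     0.004 -1.   ] w 0.998 F [-0.65  0.33 -1.02] j [ 88.6  19.3  10.7  -0.  -81.2 -35.8]
rot [0.0025 0.4508 0.003 ] shift cm [-64.747   3.31   29.502]
```

Call:
step_arm(
  moves=[
    [[0,0.09,0,-3.6,0,1.65,100],[0,0.18,0,-7.2,0,3.3,100],[0,0.27,0,-10.8,0,4.95,100],[0,0.36,0,-14.4,0,6.6,100],[0,0.45,0,-18.0,0,8.25,100]],
  ],
)

```text
time_s: 0.98
tcp_pos: [0.2694, 0.4243, 0.3332]
ee_rot: [[-0.457, -0.0, -0.89], [0.89, -0.001, -0.457], [-0.0, -1.0, 0.0]]
wrist_force: [0.2, -0.0, 0.3]
gripper_width: 1.0
```

```bash
python3 -c "
from h import *
plan((.512,-.0255,.26),-153)"
```

```text
t 0.9833 tcp [0.2694 0.4243 0.3332] yaw -152.83 tilt y [-0.    -0.001 -1.   ] w 1.0 F [ 0.22 -0.    0.27] j [ 76.1   6.6  -6.1  -0.  -77.3 -49. ]
rot [-0.0005  0.0029 -0.0004] shift cm [-51.094   7.342  -1.052]
```

Call:
step_arm(
  moves=[
    [[0,0,0,-4,0,0,100],[0,0,0,-8,0,-0.1,100],[0,0,0,-12,0,-0.2,100],[0,0,0,-16,0,-0.3,100],[0,0,0,-20,0,-0.4,100]],
  ],
)

```text
time_s: 1.4
tcp_pos: [0.3647, 0.2485, 0.3336]
ee_rot: [[-0.461, 0.0, -0.888], [0.888, 0.0, -0.461], [0.0, -1.0, -0.0]]
wrist_force: [0.9, 0.3, -0.2]
gripper_width: 0.996
```

Call:
step_arm(
  moves=[
    [[0,0,0,-4,0,0,100],[0,0,0,-8,0,-0.1,100],[0,0,0,-12,0,-0.2,100],[0,0,0,-15,0,-0.3,100],[0,0,0,-15,0,-0.4,100]],
  ],
)

```text
time_s: 1.82
tcp_pos: [0.4383, 0.1153, 0.3333]
ee_rot: [[-0.455, -0.001, -0.891], [0.891, -0.001, -0.455], [-0.001, -1.0, 0.001]]
wrist_force: [-0.2, 0.4, -0.7]
gripper_width: 0.999
```

```bash
python3 -c "
from h import *
from station import optics
plan((.512,-.0255,.26),-153)
c=optics.capture('wrist');pickle.dump(c,open('wrist1.pkl','wb'));cv2.imwrite('pics/wrist1.png',c['image'][:,:,::-1])
print(proj(c,[[.512,-.0255,.165],[.526,.2285,.012]]))"
```

```text
t 1.8167 tcp [0.4383 0.1153 0.3333] yaw -152.96 tilt y [-0.001 -0.001 -1.   ] w 0.999 F [-0.15  0.42 -0.74] j [ 35.4   1.4 -11.9   0.  -76.8  -8.4]
rot [-0.0011  0.0007 -0.0008] shift cm [-15.888   7.341  -0.175]
[[317.16495435  33.52883756]
 [225.44679256 238.63634928]]
```

View pics/wrist1.png

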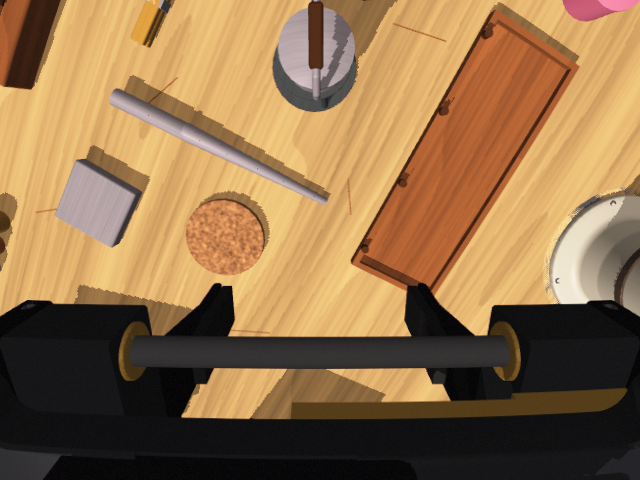

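The wrist view shows the grip at (316,2–68), nearly vertical so aligned with the jaws; predicted centre (317,33.5). The cork is at (225,236), predicted (225.4,238.6). I'll refine both.

```bash
python3 - <<'E'
from h import *
a=load('side0');b=load('top0');w=load('wrist1')
ga=grip(a,(245,155,285,195));gb=grip(b,(295,150,350,195));gw=grip(w,(290,0,340,90));print(gw)
print(tri((a,ga[1]),(b,gb[1]),(w,gw[1])))
q=[onplane(w,p,.165) for p in gw[2:4]];d=q[1]-q[0];print(np.linalg.norm(d),np.degrees(np.arctan2(d[1],d[0])),(q[0]+q[1])/2)
h=cv2.cvtColor(w['image'],cv2.COLOR_RGB2HSV)
for p in [(225,236),(210,225),(245,250),(180,270),(280,260)]: print(h[p[1],p[0]])
e,k=ell(w,(170,175,290,285),lambda h:(h[...,1]>115)&(h[...,0]<16))
P=np.array([onplane(w,p,.012) for p in k+0.0]);print(cv2.fitEllipse(P[:,:2].astype(np.float32)*1000))
cw=np.array(e[0])+[170,175]
print(cw,e)
print(tri((a,(199.42,351.45)),(b,(183.4,191.4)),(w,cw)), tri((b,(183.4,191.4)),(w,cw)))
# stand top plate
E
```

```text
(935, array([315.5,  34.5]), array([315.5,   1. ], dtype=float32), array([315.5,  68. ], dtype=float32), (15.0, 67.0))
(array([ 0.51191625, -0.02494233,  0.16659621]), [np.float64(0.0013388683277394992), np.float64(0.0007043436937366294), np.float64(0.0012783992045568716)])
0.05017982765082663 117.00109611293325 [ 0.51270593 -0.02391945  0.165     ]
[ 12 150 199]
[ 12 154 181]
[ 13 148 228]
[ 18 127 232]
[ 18 128 231]
((527.55517578125, 227.3450469970703), (108.35441589355469, 111.3934326171875), 169.13038635253906)
[224.88795471 236.17853928] ((54.88795471191406, 61.17853927612305), (74.98719787597656, 79.55534362792969), 120.82763671875)
(array([0.52806026, 0.22810641, 0.00514668]), [np.float64(0.0015161161537812471), np.float64(0.000777494355495713), np.float64(0.0007583292935972044)]) (array([0.5289325 , 0.22853364, 0.00453444]), [np.float64(7.430722791209137e-05), np.float64(7.4307227912174e-05)])
```

Refined: grip (0.512, -0.0247, 0.166) at 117°, which means a jaw yaw of -153°. Cork centre (0.527, 0.228).

Call:
step_arm(
  moves=[
    [[0,0,0,-4,1,0,100],[0,0,0,-8,2,-0.1,100],[0,0,0,-12,4,-0.2,100],[0,0,0,-15.8,7,-0.2,100],[0,0,0,-15.8,9,-0.2,100]],
  ],
)

```text
time_s: 2.28
tcp_pos: [0.5132, -0.0223, 0.2427]
ee_rot: [[-0.458, 0.002, -0.889], [0.889, -0.0, -0.458], [-0.001, -1.0, -0.001]]
wrist_force: [-0.0, -0.2, -0.8]
gripper_width: 0.997
```

```bash
python3 -c "
from h import *
from station import optics
plan((.512,-.0247,.158),-153)
c=optics.capture('wrist');pickle.dump(c,open('wrist2.pkl','wb'));cv2.imwrite('pics/wrist2.png',c['image'][:,:,::-1])
print(proj(c,[[.512,-.0247,.166],[.512,-.0247,.172]]))"
```

```text
t 2.2833 tcp [ 0.5132 -0.0223  0.2427] yaw -152.75 tilt y [ 0.002 -0.    -1.   ] w 0.997 F [-0.04 -0.2  -0.76] j [ 15.7  10.7 -14.2   0.  -65.   11.6]
rot [ 0.0013  0.0044 -0.0009] shift cm [-0.153  8.467  0.229]
[[322.48798614 255.64024747]
 [322.55421257 258.69070663]]
```

View pics/wrist2.png

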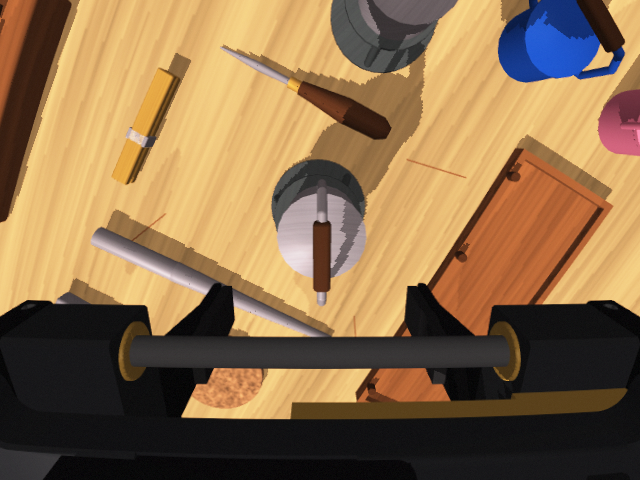

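The wrist view has the grip at (321,255), against (322,256) predicted, and it lies midway between the fingers. Descending now.

Call:
step_arm(
  moves=[
    [[0,0,0,-0.15,2,0.2,100],[0,0,0,-0.15,4.5,0.2,100],[0,0,0,-0.15,6.5,0.2,100],[0,0,0,-0.15,7.8,0.2,100],[0,0,0,-0.15,8.4,0.2,100]],
  ],
)

```text
time_s: 2.75
tcp_pos: [0.5092, -0.0214, 0.158]
ee_rot: [[-0.461, -0.004, -0.887], [0.887, -0.0, -0.461], [0.001, -1.0, 0.004]]
wrist_force: [-0.3, -0.5, 0.2]
gripper_width: 0.998
```

```bash
python3 -c "
from h import *
from station import optics
plan((.512,-.0247,.158),-153)
for n in ('side','top'):
  c=optics.capture(n);pickle.dump(c,open(n+'3.pkl','wb'));cv2.imwrite('pics/%s3.png'%n,c['image'][:,:,::-1])
"
```

```text
t 2.75 tcp [ 0.5092 -0.0214  0.158 ] yaw -152.53 tilt y [-0.004 -0.    -1.   ] w 0.998 F [-0.31 -0.53  0.21] j [ 15.9  15.1 -21.7  -0.  -53.4  11.6]
rot [-0.0035  0.0082  0.0013] shift cm [-0.426 -0.006 -0.099]
```

View pics/side3.png

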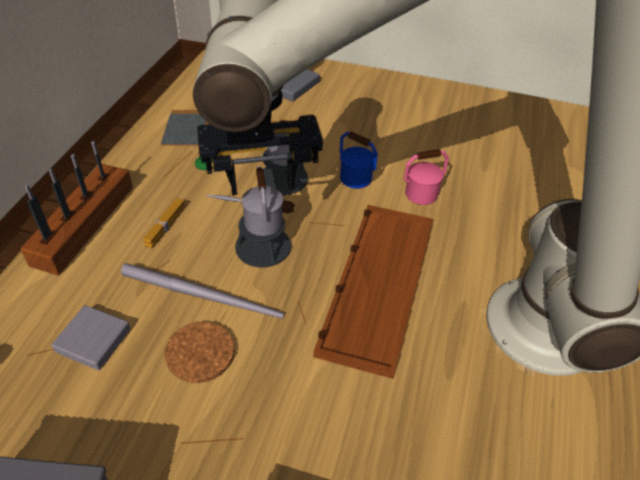

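The side view shows the grip at (262,178) between finger tips at about (234,190) and (291,178). I'll project the TCP to check this.

```bash
python3 - <<'E'
from h import *
a=load('side3')
p=np.array([.5092,-.0214,.158]);z=np.array([-.887,-.461,0]);y=np.array([0,0,-1.])
print(proj(a,[p,p+y*.011+z*.0435,p+y*.011-z*.0435,p-y*.008]))
print(proj(a,[[.512,-.0247,.166]]))
x=cv2.resize(a['image'][100:220,185:335],None,fx=5,fy=5,interpolation=cv2.INTER_CUBIC);cv2.imwrite('pics/c3.png',x[:,:,::-1])
x=cv2.resize(load('top3')['image'][110:230,260:410],None,fx=5,fy=5,interpolation=cv2.INTER_CUBIC);cv2.imwrite('pics/t3.png',x[:,:,::-1])
E
```

```text
[[260.48451421 182.828561  ]
 [286.3405917  185.13789354]
 [234.99801191 190.62817309]
 [260.25802311 179.1212965 ]]
[[259.39006609 177.58726747]]
```

View pics/c3.png

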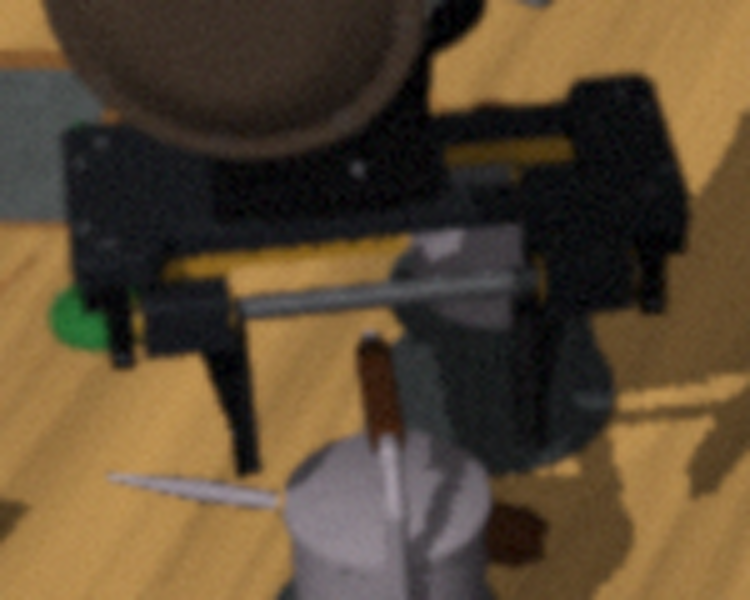

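View pics/t3.png

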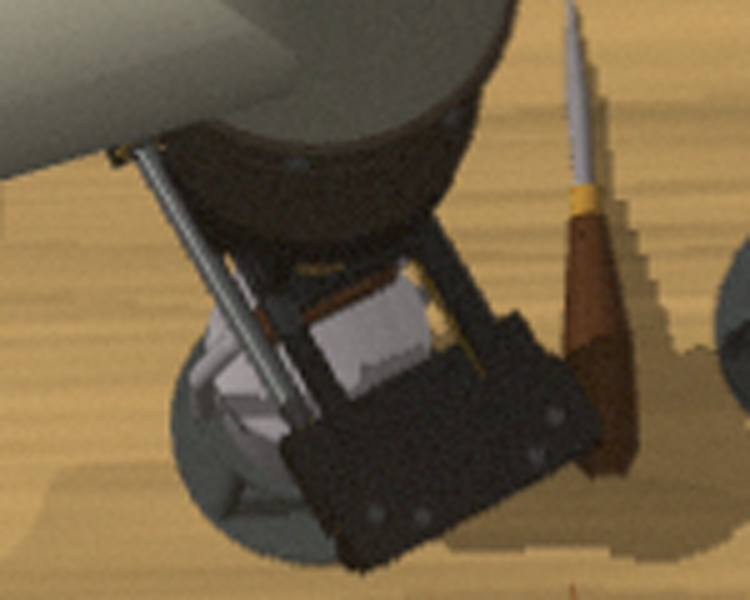

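Call:
step_arm(
  moves=[
    [[0,0,0,-0.3,0,0,100],[0,0,0,-0.3,0,0,40],[0,0,0,-0.3,0,0,20],[0,0,0,-0.3,0,0,0],[0,0,0,-0.3,0,0,0]],
  ],
)

```text
time_s: 3.27
tcp_pos: [0.5121, -0.0251, 0.1601]
ee_rot: [[-0.46, 0.001, -0.888], [0.888, 0.0, -0.46], [-0.0, -1.0, -0.001]]
wrist_force: [-0.6, 0.7, 0.1]
gripper_width: 0.785
```

Call:
step_arm(
  moves=[
    [[0,0,0,0,0,0,0],[0,0,0,0,0,0,0],[0,0,0,0,0,0,0],[0,0,0,0,0,0,0],[0,0,0,0,0,0,0]],
  ],
)

```text
time_s: 3.68
tcp_pos: [0.5118, -0.0252, 0.1595]
ee_rot: [[-0.46, -0.0, -0.888], [0.888, -0.0, -0.46], [0.0, -1.0, 0.0]]
wrist_force: [-0.5, 1.1, 0.6]
gripper_width: 0.402
```

Call:
step_arm(
  moves=[
    [[0,0,0,0,0.1,0,0],[0,0,0,0,0.1,0,0],[0,0,0,0,0.1,0,0],[0,0,0,0,0.1,0,0],[0,0,0,0,0.1,0,0]],
  ],
)

```text
time_s: 4.1
tcp_pos: [0.5119, -0.0251, 0.1585]
ee_rot: [[-0.46, 0.0, -0.888], [0.888, 0.0, -0.46], [0.0, -1.0, -0.0]]
wrist_force: [1.0, 0.7, -0.6]
gripper_width: 0.134
```

Call:
step_arm(
  moves=[
    [[0,0,0,0,0,0,0],[0,0,0,0,0,0,0],[0,0,0,0,0,0,0],[0,0,0,0,0,0,0],[0,0,0,0,0,0,0]],
  ],
)

```text
time_s: 4.52
tcp_pos: [0.5118, -0.0251, 0.1585]
ee_rot: [[-0.46, -0.0, -0.888], [0.888, 0.0, -0.46], [0.0, -1.0, 0.0]]
wrist_force: [1.4, 0.9, -1.6]
gripper_width: 0.132
```

Width 0.132 × 87 = 11.5 mm, so the 12 mm grip is held. Lift gently.

Call:
step_arm(
  moves=[
    [[0,0,0,0,-0.3,0,0],[0,0,0,0,-0.8,0,0],[0,0,0,0,-1.5,0,0],[0,0,0,0,-2.2,0,0],[0,0,0,0,-3,0,0]],
  ],
)

```text
time_s: 4.93
tcp_pos: [0.5117, -0.0252, 0.1893]
ee_rot: [[-0.46, -0.0, -0.888], [0.888, 0.0, -0.46], [0.0, -1.0, 0.0]]
wrist_force: [0.2, -0.1, -3.7]
gripper_width: 0.135
```

Call:
step_arm(
  moves=[
    [[0,0,0,0,-0.6,0,0],[0,0,0,0,-1,0,0],[0,0,0,0,-1,0,0],[0,0,0,0,-1,0,0],[0,0,0,0,-1,0,0]],
  ],
)

```text
time_s: 5.35
tcp_pos: [0.5115, -0.0252, 0.1982]
ee_rot: [[-0.46, -0.001, -0.888], [0.888, 0.0, -0.46], [0.0, -1.0, 0.001]]
wrist_force: [-0.1, -0.0, -3.9]
gripper_width: 0.136
```

```bash
python3 -c "
from h import *
from station import optics
plan((.527,.228,.20),-153)
o=[]
for n in ('side','top'):
  c=optics.capture(n);pickle.dump(c,open(n+'4.pkl','wb'));o.append(c['image'][100:340,100:420])
cv2.imwrite('pics/s4.png',cv2.resize(np.vstack(o),None,fx=1.25,fy=1.25)[:,:,::-1])
"
```

```text
t 5.35 tcp [ 0.5115 -0.0252  0.1982] yaw -152.62 tilt y [-0.001  0.    -1.   ] w 0.136 F [-0.07 -0.   -3.89] j [ 15.4  12.8 -18.2  -0.  -59.   12. ]
rot [-0.0008  0.0066  0.0004] shift cm [ 21.768  -0.18  -13.02 ]
```

View pics/s4.png

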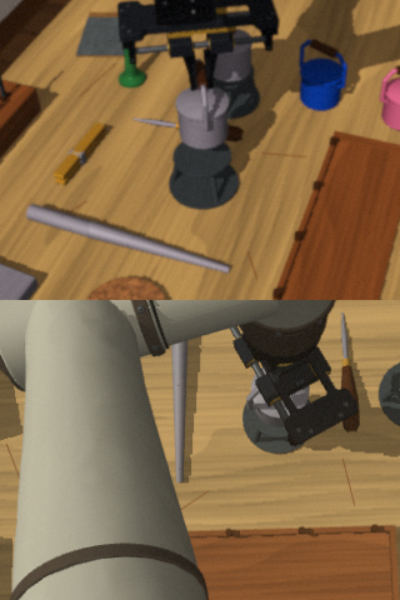

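The pot hangs level and 40 mm above its stand (side view, pot at about (262,195)). Now I carry it across smoothly.

Call:
step_arm(
  moves=[
    [[0,0,0,0.8,0,-0.5,0],[0,0,0,2.2,0,-1.3,0],[0,0,0,4.0,0,-2.4,0],[0,0,0,6.2,0,-3.7,0],[0,0,0,8.4,0,-5.0,0]],
  ],
)

```text
time_s: 5.87
tcp_pos: [0.5175, 0.0737, 0.1984]
ee_rot: [[-0.459, -0.0, -0.888], [0.888, -0.0, -0.459], [0.0, -1.0, 0.0]]
wrist_force: [1.1, -1.0, -3.0]
gripper_width: 0.131
```

Call:
step_arm(
  moves=[
    [[0,0,0,2.2,0,-1.3,0],[0,0,0,4.4,0,-2.6,0],[0,0,0,6.6,0,-3.9,0],[0,0,0,8.6,0,-5.1,0],[0,0,0,10.2,0,-6.1,0]],
  ],
)

```text
time_s: 6.28
tcp_pos: [0.5246, 0.1935, 0.1982]
ee_rot: [[-0.461, -0.0, -0.887], [0.887, 0.0, -0.461], [0.0, -1.0, 0.0]]
wrist_force: [0.1, -0.3, -2.6]
gripper_width: 0.132
```

Call:
step_arm(
  moves=[
    [[0,0,0,1.4,0,-0.8,0],[0,0,0,2.4,0,-1.4,0],[0,0,0,3.1,0,-1.8,0],[0,0,0,3.2,0,-1.9,0],[0,0,0,3.2,0,-1.9,0]],
  ],
)

```text
time_s: 6.7
tcp_pos: [0.5269, 0.2282, 0.1983]
ee_rot: [[-0.46, -0.001, -0.888], [0.888, -0.001, -0.46], [-0.0, -1.0, 0.001]]
wrist_force: [0.4, -0.5, -3.0]
gripper_width: 0.132
```

```bash
python3 -c "
from h import *
from station import optics
plan((.527,.228,.1105),-153)
"
```

```text
t 6.7 tcp [0.5269 0.2282 0.1983] yaw -152.6 tilt y [-0.001 -0.001 -1.   ] w 0.132 F [ 0.45 -0.5  -2.97] j [ 39.6  18.7  -9.9   0.  -61.5 -12.2]
rot [-0.0007  0.0069 -0.0002] shift cm [-2.200e-02  8.782e+00 -6.000e-03]
```

Over the cork. I go down to about 8 mm above it and look.

Call:
step_arm(
  moves=[
    [[0,0,0,0,1.5,0,0],[0,0,0,0,3.5,0,0],[0,0,0,0,5.5,0,0],[0,0,0,0,7.2,0,0],[0,0,0,0,8,0,0]],
  ],
)

```text
time_s: 7.12
tcp_pos: [0.5257, 0.2262, 0.1162]
ee_rot: [[-0.458, -0.004, -0.889], [0.889, -0.003, -0.458], [-0.0, -1.0, 0.005]]
wrist_force: [-0.4, -0.8, -3.7]
gripper_width: 0.133
```

```bash
python3 -c "
from h import *
from station import optics
plan((.527,.228,.1105),-153)
c=optics.capture('side');pickle.dump(c,open('side5.pkl','wb'))
cv2.imwrite('pics/s5.png',cv2.resize(c['image'][220:420,100:300],None,fx=3,fy=3)[:,:,::-1])
cv2.imwrite('pics/t5.png',optics.capture('top')['image'][:,:,::-1])
"
```

```text
t 7.1167 tcp [0.5257 0.2262 0.1162] yaw -152.72 tilt y [-0.004 -0.003 -1.   ] w 0.133 F [-0.39 -0.78 -3.71] j [ 39.5  23.4 -15.9  -0.  -51.  -12.2]
rot [-0.0048  0.0048 -0.0005] shift cm [ 0.097  0.574 -0.203]
```

View pics/s5.png

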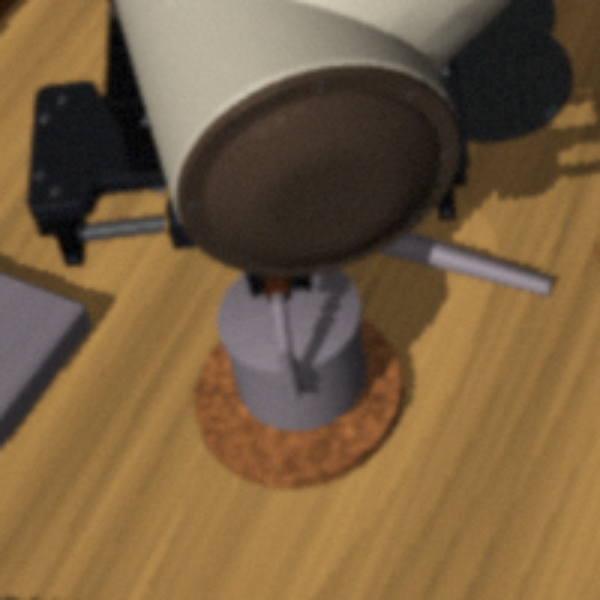

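View pics/t5.png

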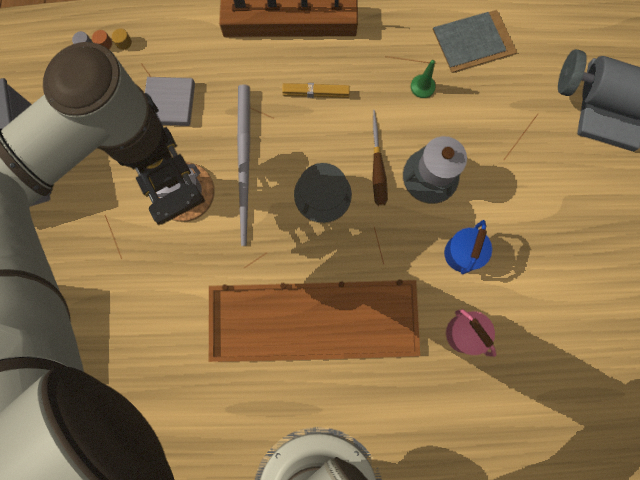

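The side crop shows the pot just above the cork and roughly centred, about 3 mm off. The top view shows the empty stand at (323,192) and the knob pot unchanged. I lower in small steps.

Call:
step_arm(
  moves=[
    [[0,0,0,0,0.1,0,0],[0,0,0,0,0.2,0,0],[0,0,0,0,0.3,0,0],[0,0,0,0,0.4,0,0],[0,0,0,0,0.4,0,0]],
  ],
)

```text
time_s: 7.63
tcp_pos: [0.5271, 0.2283, 0.115]
ee_rot: [[-0.46, 0.001, -0.888], [0.888, 0.001, -0.46], [0.0, -1.0, -0.001]]
wrist_force: [-0.5, -0.7, -3.4]
gripper_width: 0.134
```

Call:
step_arm(
  moves=[
    [[0,0,0,0,0.1,0,0],[0,0,0,0,0.1,0,0],[0,0,0,0,0.2,0,0],[0,0,0,0,0.2,0,0],[0,0,0,0,0.2,0,0]],
  ],
)

```text
time_s: 8.05
tcp_pos: [0.5269, 0.2282, 0.1125]
ee_rot: [[-0.46, -0.0, -0.888], [0.888, -0.0, -0.46], [-0.0, -1.0, 0.0]]
wrist_force: [-0.1, 0.2, -3.4]
gripper_width: 0.137
```

Call:
step_arm(
  moves=[
    [[0,0,0,0,0.05,0,0],[0,0,0,0,0.1,0,0],[0,0,0,0,0.15,0,0],[0,0,0,0,0.15,0,0],[0,0,0,0,0.15,0,0]],
  ],
)

```text
time_s: 8.47
tcp_pos: [0.527, 0.2282, 0.111]
ee_rot: [[-0.46, -0.0, -0.888], [0.888, -0.0, -0.46], [-0.0, -1.0, 0.0]]
wrist_force: [0.5, 0.3, -3.0]
gripper_width: 0.135
```

Call:
step_arm(
  moves=[
    [[0,0,0,0,0.05,0,0],[0,0,0,0,0.1,0,0],[0,0,0,0,0.1,0,0],[0,0,0,0,0.1,0,0],[0,0,0,0,0.1,0,0]],
  ],
)

```text
time_s: 8.88
tcp_pos: [0.5273, 0.2284, 0.1104]
ee_rot: [[-0.46, 0.001, -0.888], [0.888, 0.0, -0.46], [-0.0, -1.0, -0.001]]
wrist_force: [-0.2, 1.1, -0.9]
gripper_width: 0.133
```

The vertical force has dropped from -3.4 to -0.9 N at z = 0.1104, where contact was predicted (0.1105). One more half millimetre, then open slowly.

Call:
step_arm(
  moves=[
    [[0,0,0,0,0.05,0,0],[0,0,0,0,0.05,0,0],[0,0,0,0,0.05,0,0],[0,0,0,0,0.05,0,14],[0,0,0,0,0.05,0,20]],
  ],
)

```text
time_s: 9.3
tcp_pos: [0.527, 0.2283, 0.1096]
ee_rot: [[-0.46, 0.0, -0.888], [0.888, 0.0, -0.46], [0.0, -1.0, -0.0]]
wrist_force: [-0.1, 0.1, -0.2]
gripper_width: 0.166
```

Call:
step_arm(
  moves=[
    [[0,0,0,0,0,0,30],[0,0,0,0,0,0,45],[0,0,0,0,0,0,60],[0,0,0,0,0,0,60],[0,0,0,0,0,0,60]],
  ],
)

```text
time_s: 9.72
tcp_pos: [0.5269, 0.2282, 0.1094]
ee_rot: [[-0.46, -0.0, -0.888], [0.888, -0.0, -0.46], [-0.0, -1.0, 0.0]]
wrist_force: [0.8, -0.3, -0.6]
gripper_width: 0.49
```

Call:
step_arm(
  moves=[
    [[0,0,0,0,0,0,60],[0,0,0,0,0,0,60],[0,0,0,0,0,0,60],[0,0,0,0,0,0,60],[0,0,0,0,0,0,60]],
  ],
)

```text
time_s: 10.13
tcp_pos: [0.527, 0.2282, 0.1096]
ee_rot: [[-0.46, -0.0, -0.888], [0.888, -0.0, -0.46], [0.0, -1.0, 0.0]]
wrist_force: [-0.5, -0.5, 0.0]
gripper_width: 0.592
```

Released. Straight up.

Call:
step_arm(
  moves=[
    [[0,0,0,0,-1,0,60],[0,0,0,0,-3,0,60],[0,0,0,0,-6,0,60],[0,0,0,0,-9,0,60],[0,0,0,0,-12,0,60]],
  ],
)

```text
time_s: 10.55
tcp_pos: [0.5269, 0.228, 0.2317]
ee_rot: [[-0.46, 0.0, -0.888], [0.888, -0.0, -0.46], [-0.0, -1.0, -0.0]]
wrist_force: [0.6, 0.8, -1.3]
gripper_width: 0.599
```

Call:
step_arm(
  moves=[
    [[0,0,0,3,-3,0,60],[0,0,0,6,-4,0,60],[0,0,0,9,-4,0,60],[0,0,0,12,-4,0,60],[0,0,0,14,-4,0,60]],
  ],
)

```text
time_s: 10.97
tcp_pos: [0.4615, 0.3544, 0.271]
ee_rot: [[-0.461, 0.001, -0.887], [0.887, 0.002, -0.461], [0.001, -1.0, -0.002]]
wrist_force: [0.4, -0.4, 0.1]
gripper_width: 0.598
```

Call:
step_arm(
  moves=[
    [[0,0,0,1,0,0,60],[0,0,0,1,0,0,60],[0,0,0,1,0,0,60],[0,0,0,1,0,0,60],[0,0,0,1,0,0,60]],
  ],
)

```text
time_s: 11.38
tcp_pos: [0.4586, 0.3603, 0.2697]
ee_rot: [[-0.459, -0.0, -0.889], [0.889, -0.0, -0.459], [-0.0, -1.0, 0.0]]
wrist_force: [0.1, 0.8, 0.0]
gripper_width: 0.6
```

```bash
python3 -c "
from h import *
from station import optics
plan((.527,.228,.1105),-153)
for n in('side','top','wrist'):
  c=optics.capture(n);pickle.dump(c,open(n+'6.pkl','wb'));cv2.imwrite('pics/%s6.png'%n,c['image'][:,:,::-1])
"
```

```text
t 11.3833 tcp [0.4586 0.3603 0.2697] yaw -152.7 tilt y [-0. -0. -1.] w 0.6 F [0.07 0.75 0.03] j [ 54.1  16.7  -2.3   0.  -71.1 -26.8]
rot [-0.0002  0.0053 -0.0002] shift cm [-14.891  15.919  -0.016]
```

View pics/side6.png

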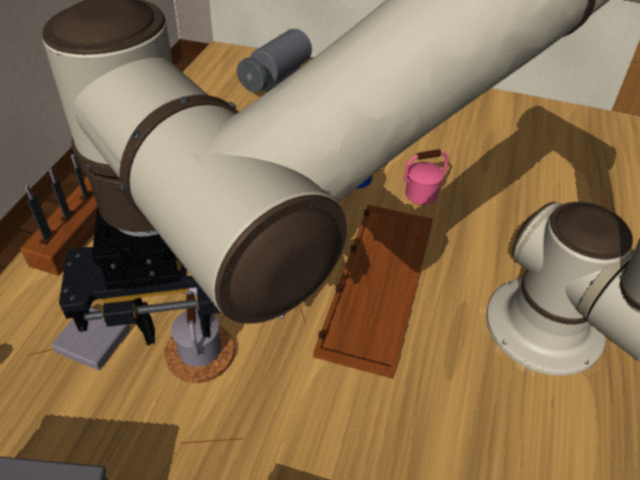

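View pics/top6.png

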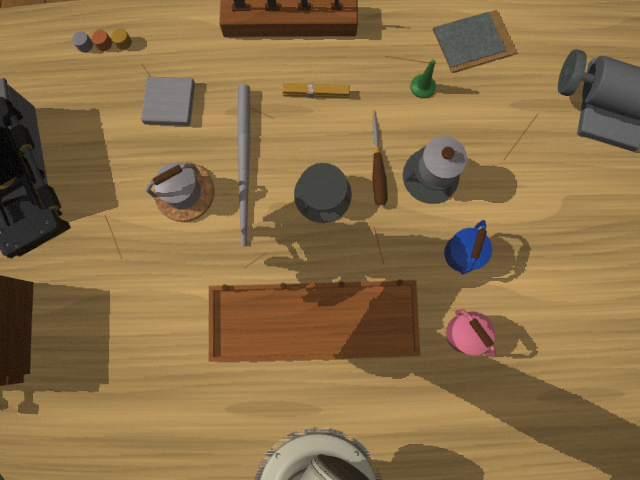

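View pics/wrist6.png

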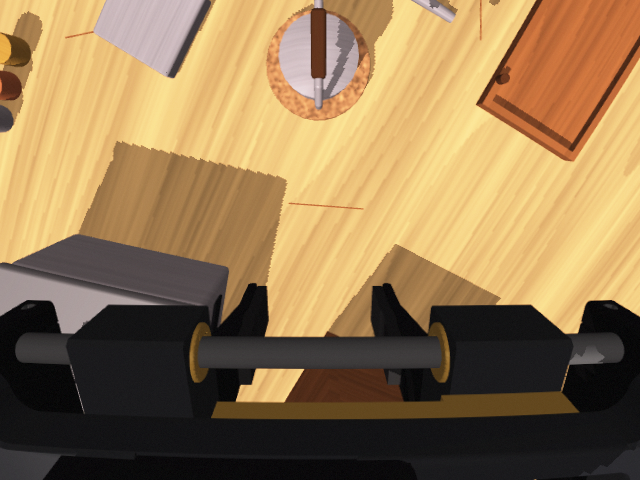

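The wrist view shows the pot standing on the cork at (319,60), with cork visible all round. The top view shows the knob pot at (443,157), unmoved. Now I check the numbers.

```bash
python3 - <<'E'
from h import *
b=load('top6');w=load('wrist6')
gb=grip(b,(140,155,200,200));gw=grip(w,(300,0,335,100));print(gb[0:2],gw[0:2])
print('grip',tri((b,gb[1]),(w,gw[1])))
q=[onplane(c,g[1],.116) for c,g in((b,gb),(w,gw))];print(q)
for p in gb[2:4]: print(onplane(b,p,.116))
k0=cv2.cvtColor(load('top0')['image'],6)[125:205,395:475].astype(int) if 0 else None
A=load('top0')['image'][125:205,400:475].astype(int);B=b['image'][125:205,400:475].astype(int)
print('knob diff',np.abs(A-B).mean(),cv2.phaseCorrelate(A.mean(2),B.mean(2)))
e,k=ell(w,(255,0,385,130),lambda h:(h[...,1]>140)&(h[...,0]<15)&(h[...,2]>100))
print('cork from wrist now',cv2.fitEllipse(np.array([onplane(w,p,.012)[:2]*1000 for p in cv2.convexHull(k).reshape(-1,2)+0.],np.float32)))
E
```

```text
(220, array([166.90002441, 174.80000305])) (991, array([318.5,  43. ]))
grip (array([0.52720332, 0.22875485, 0.11554025]), [np.float64(0.00016631684177004666), np.float64(0.00016631684177002)])
[array([0.52690171, 0.22868446, 0.116     ]), array([0.52730969, 0.22876925, 0.116     ])]
[0.53760711 0.20644458 0.116     ]
[0.516235   0.25094376 0.116     ]
knob diff 10.443833333333334 ((0.46492127373227277, 0.08748145645120076), 0.8524285190519801)
cork from wrist now ((528.1239013671875, 229.23904418945312), (108.5179443359375, 108.82998657226562), 163.07086181640625)
```

```bash
python3 -c "
from station import r
s=r.sense();print(s['time_s'],s['wrist_force']);print(r.finish_job())"
```

```text
11.5333 [ 0.46513826  0.26653476 -0.25716315]
the job is handed in; nothing more can be done
None
```

I lifted the hoop pot by its grip about 40 mm straight up off its stand and carried it level to the cork rest. I lowered it until the wrist force showed contact, opened the gripper and drew the arm clear. The job was handed in at 11.5 s; it reports no verdict.

**Last checks**
- **Placing:** the grip centre was at (0.527, 0.229, 0.1155) m and the cork centre at (0.528, 0.229) m, so the pot is about 1 mm off centre. The grip should stand at 0.116 m with the pot on the cork, which fits it standing upright there.
- **Knob pot:** it moved less than half a pixel in the top view, roughly 1 mm at most, and part of that may be changed shadows.
- **Robot:** wrist force was near zero, so the arm touches nothing that I can detect.

**One disagreement:** triangulating the cork gave a height of about 5 mm against the stated 12 mm. I therefore set the lowering height from the measured grasp height and the text's stand and cork heights. Contact came at 0.1104 m, against 0.1105 m predicted.

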